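# Reset the connector tester and load its test card

## Robot

A 6-joint arm with a two-finger parallel gripper is mounted at the origin on the work surface. World frame = base frame: x ahead of the robot, y to its left, z up, the work surface at z = 0. Lengths are in m, angles in rad, forces in N, time in s.
With the tool pointing down it reaches from about 0.35 to 0.875 m from the base axis. Payload 15.5 kg.
Tool frame: the origin (TCP) lies on the centre line of the jaws, within the pads' length; the fingertips stand 19 mm ahead of it and the grasp point (between the pads) is the TCP (env.nose_length is the distance from the TCP to the fingertips, in m); z points along the fingers, y is the line along which they close (so a half turn about z gives the same grasp; the last joint's range is limited). The gripper opens to 85 mm and grips with 20 to 120 N. Pads are 22 mm wide; open, the fingers measure 114 mm over their backs; the gripper's body (76 mm by 85 mm) begins 54 mm behind the grasp point. The pads swing forward as they close: fully open they stand 13 mm farther back than shut.
Start: joints at [1.034, 0.494, 1.345, -0, 1.302, -0.096], TCP at [0.267, 0.565, 0.221] pointing down, gripper open.
Joint ranges: [-2.91, 2.91], [-0.82, 2.16], [0.22, 2.67], [-1.22, 4.37], [0.12, 2.79], [-3.08, 3.08]. Speed limits (rad/s): [1.89, 1.89, 2.57, 3.01, 3.01, 3.01].

## Interface

Orientations are given as a unit quaternion [w, x, y, z].
In Python, from workcell import telemetry, optics, ticket, env gives the robot as it stands.
- The arm moves only by the shell command python3 -m jog 'ROWS' [OPENING] [FORCE]. ROWS is JSON, a list of rows, each an object with "delta_pos": the shift along the tool's x, y, z in mm, a list of three; "delta_rot": the turn, a rotation vector about the tool's x, y, z in degrees, a list of three. A call has 1 to 5 rows; each row shifts and turns the commanded pose from where the row before left it, along the tool's axes as they then stand; what a row does not reach is not made up. A row lasts 1/10 s, in which the tool goes at most 50 mm and 8.59 degrees, less where a joint would pass 70% of its speed; a pose out of reach is approached as far as the arm can. A call is refused whole if a number of a shift passes 50 or a number of a turn 8.59, either way. A call with a gripper value outside its range is refused whole. OPENING is the finger opening in mm, from 0 to 85.4, set as the call begins (- or left out, the last holds). The fingers move at their own pace and stop on an object; FORCE is the grip in N (left out, the last holds). Time passes only in rows, so rows that do not move let the fingers close. It gives the time, the measured TCP pose, the force, the opening and the grip force at its end, in the units of the state.
- telemetry.state(): the state, without advancing time (a new reading comes with each control period).
- optics.get_image(name): name is "side" or "top" or "wrist"; returns the picture (400x640x3 uint8, red, green, blue); there is no depth.
- optics.get_calibration(name): a dict with "mtx" (3x3 intrinsics, pixels), "pose" (4x4, takes a point from camera to world coordinates). Camera axes: x right, y up, looking along -z (the intrinsics and any distortion apply to the point x, -y, -z); pixel columns grow to the right and rows downward; lengths in m; the calibration is good to about 2 mm. A picture is of the moment at which its call begins: read the wrist's pose just before it. get_calibration takes no time and is no camera call; for the wrist camera it gives the pose at the moment of the call.
- ticket.close_job(): hands the job in; it is judged then, once.
The state is a dict: "t": time; "joint_positions": joint angles; "qvel": joint speeds; "effort": joint torques, N m; "tcp_pos": TCP position; "eef_rot": TCP orientation; "ft_force": force on the tool from outside, world axes, zero at the start; "wrist_torque": the same for the moment, N m; "gripper_width": finger opening in m; "gripper_force": force on a finger pad.
Only numpy, scipy, OpenCV 4.12 (cv2) and the standard library are available. Lean on these libraries where they do the work, as an engineer would, in place of code of your own. Each camera call takes 0.05 s, during which the arm holds its last target. There are 200 camera calls.

## Task

Set the grey connector tester up for the next batch: take the red-handled stylus from its forked stand and with its tip press the recessed red button on top of the tester fully down for a moment, then hang the stylus upright in its fork again. After that take the orange test card from the rack, slide it edgewise into the slot in the tester's top until it is fully home and let go. Do not drop the card or the stylus, and leave the white card, the two plugs and the blue bin where they are.

Things in the scene. Friction and masses are not known exactly. Their poses are not given: they have to be found in the camera images.
- tester: Connector tester, a fixed light grey box 180 (x) x 200 (y) x 80 mm high with a flat top at z = 80. Origin: centre of its underside. In its top, at y = -50, a black-framed slot; at y = +55, a round recess in a yellow square frame, with the red button inside.
- slot_mouth (a point): Centre of the slot's mouth, on the tester's top (80 mm above the bench). The slot is 84 mm long along the tester's x and 14 mm wide along its y, 50 mm deep, with a 2 mm chamfer. Axes as the tester's.
- recess_mouth (a point): Centre of the mouth of the button's recess, on the tester's top. The recess is a round hole 16 mm across; the button's top lies 12 mm below the mouth. Axes as the tester's.
- button_top (a point): Centre of the top face of the red spring button, 13 mm across; it moves down with the button.
- reset_button (a joint): Travel of the button in m: 0 released, 0.006 fully down (about 2 N to start, 5 N fully down); it springs back.
- stand: Fixed stand for the stylus: a dark base 85 x 80 mm, a column at its +x side and a level aluminium fork plate whose top is 100 mm above the bench, 72 mm (x) x 64 mm (y) and 8 mm thick, nothing above it. Its notch is 14 mm wide, open towards the stand's -x, and runs along x from x = -30 to x = +8. Origin: centre of the underside of the base, straight below the place of the stylus.
- fork (a point): Place of the stylus in the fork: on the top face of the fork plate (100 mm above the bench), midway across the notch, 8 mm short of its closed end. Axes as the stand's.
- stylus: Loose stylus, 146 mm long, 80 g, standing upright in the fork at the start. Origin: the end of its tip; z points up along it to the handle. A steel shaft 8 mm thick from z = 0 to 70, a black collar 36 mm across from z = 70 to 76, a red square handle 24 x 24 mm from z = 76 to 146 with faces square to x and y. The collar rests on the fork plate, so that the tip hangs 30 mm above the bench.
- rack: Fixed dark blue card rack, 110 (x) x 150 (y) x 42 mm high, with two slots along x at y = -37.5 and y = +37.5, each 84 x 14 mm with its floor 8 mm above the bench. Origin: centre of its underside.
- card_orange: Orange test card, a loose rigid slab 80 (x) x 10 (y, thickness) x 100 mm (z), 90 g, standing upright in one of the rack's slots (either one). Origin: centre of its lower edge; z up. It may go into the tester either way round.
- card_white: White test card of the same size in the rack's other slot; stays there. Origin: centre of its lower edge.
- plug_a: Loose round plug standing on end, silver and black, 42 mm across and 70 mm tall; leave alone. Origin: centre of its underside.
- plug_b: Second plug of the same kind; leave alone. Origin: centre of its underside.
- bin: Loose open blue bin 140 x 100 x 55 mm; leave alone. Origin: centre of its underside.
Not all that is in view belongs to the job. What is shaped like the card_orange but black or pink is not meant. Several things have the shape of the stand; the one meant has the colours described above.

How it is judged:
By the outcome, as a careful person would: the job done as asked, in the order asked, and still so for the second after the job is handed in, with the robot touching nothing.
It also fails if it takes over 72 s, if anything falls off the work surface, if the arm or the gripper's body presses on something with over 40 N, if the wrist force passes 120 N, or if a joint passes its speed limit or range.

## Working session

There is one attempt and no reset: what is moved stays moved. The work goes in short steps, Python scripts to look and compute and a shell command to move; the robot and the scene stay as the last step left them, time stands still between calls to the robot, and variables do not carry over. Pictures are saved under pics/ and viewed, at most 10 in all, crops included, and the job is handed in when it is done.

```bash
ls; mkdir -p pics; python3 - <<'E'
from workcell import telemetry, optics, ticket, env
import cv2,numpy as np
s=telemetry.state(); print({k:np.round(v,3).tolist() for k,v in s.items()})
for n in ["top","side"]:
    im=optics.get_image(n); cv2.imwrite(f"pics/{n}0.png",im[:,:,::-1]); c=optics.get_calibration(n); print(n,c.keys(),np.round(c["mtx"],1).tolist(),np.round(c["pose"],3).tolist())
E
```

```text
pics
{'t': 0.0, 'joint_positions': [1.034, 0.494, 1.346, 0.0, 1.303, -0.096], 'qvel': [-0.001, -0.002, 0.001, -0.001, -0.001, 0.002], 'effort': [-0.001, -88.216, -38.386, -0.0, 0.01, -0.0], 'tcp_pos': [0.267, 0.565, 0.22], 'eef_rot': [-0.0, 0.219, 0.976, -0.001], 'ft_force': [-0.407, -0.439, 0.975], 'wrist_torque': [0.024, 0.019, 0.036], 'gripper_force': 0.0, 'gripper_width': 0.085}
top dict_keys(['mtx', 'pose']) [[443.3, 0.0, 319.7], [0.0, 443.3, 199.0], [0.0, 0.0, 1.0]] [[-0.096, 0.973, -0.211, 0.318], [-0.995, -0.094, 0.02, 0.056], [-0.0, 0.212, 0.977, 1.348], [0.0, 0.0, 0.0, 1.0]]
side dict_keys(['mtx', 'pose']) [[506.0, 0.0, 321.0], [0.0, 506.0, 199.5], [0.0, 0.0, 1.0]] [[-0.998, 0.024, -0.05, 0.494], [-0.054, -0.592, 0.804, 1.144], [-0.01, 0.806, 0.592, 0.912], [0.0, 0.0, 0.0, 1.0]]
```

View pics/top0.png

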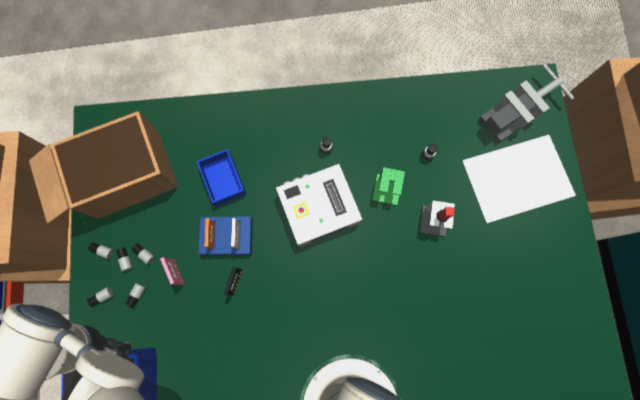

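View pics/side0.png

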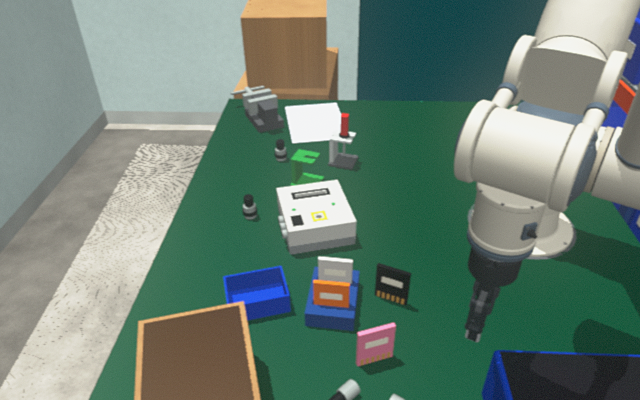

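The top view shows the stylus at about (447,213), the tester with its slot at (335,197) and button at (301,210), and the orange card in the rack at (209,235). The side view agrees.

```bash
cat > h.py <<'E'
from workcell import telemetry, optics, ticket, env
import cv2,numpy as np
from scipy.spatial.transform import Rotation as R
def ray(c,px,z):
    px=np.atleast_2d(px).astype(float); M,P=c["mtx"],c["pose"]
    d=np.c_[(px[:,0]-M[0,2])/M[0,0],-(px[:,1]-M[1,2])/M[1,1],-np.ones(len(px))]@P[:3,:3].T
    return P[:3,3]+d*((z-P[2,3])/d[:,2])[:,None]
def proj(c,p):
    q=(np.atleast_2d(p)-c["pose"][:3,3])@c["pose"][:3,:3]; M=c["mtx"]
    return np.c_[M[0,2]+M[0,0]*q[:,0]/-q[:,2],M[1,2]-M[1,1]*q[:,1]/-q[:,2]]
HSV=dict(red=[(0,130,60),(8,255,255),(172,130,60),(180,255,255)],orange=[(9,150,90),(20,255,255)],yellow=[(25,120,120),(35,255,255)],
 dark=[(0,0,0),(180,255,70)],light=[(0,0,140),(180,45,255)])
def blobs(im,col,roi=None,amin=15):
    h=cv2.cvtColor(im,cv2.COLOR_RGB2HSV); l=HSV[col]; m=0
    for i in range(0,len(l),2): m=m|cv2.inRange(h,l[i],l[i+1])
    if roi: k=np.zeros_like(m); x0,y0,x1,y1=roi; k[y0:y1,x0:x1]=255; m=m&k
    cs,_=cv2.findContours(m,cv2.RETR_EXTERNAL,cv2.CHAIN_APPROX_NONE)
    return sorted([c[:,0] for c in cs if cv2.contourArea(c)>=amin],key=lambda c:-cv2.contourArea(c))
def rect(c,cnt,z):
    w=ray(c,cnt,z)[:,:2]; (x,y),(a,b),t=cv2.minAreaRect((w*1000).astype(np.float32))
    if b>a: a,b,t=b,a,t+90
    return np.round([x,y,a,b,(t+90)%180-90],1)  # mm, angle of long side
def st():
    s=telemetry.state(); p=s["tcp_pos"]*1000 if hasattr(s["tcp_pos"],'shape') else np.array(s["tcp_pos"])*1000
    q=s["eef_rot"]; r=R.from_quat([q[1],q[2],q[3],q[0]]); return s,np.array(p),r
def togo(target,yaw=None,p=None):
    """tool-axes shift (mm) to world target (mm); and rotation vec (deg) for tool down with tool y at world angle yaw (deg)"""
    s,pp,r=st(); print("tcp",np.round(pp,1),"ydir",np.round(np.degrees(np.arctan2(*r.as_matrix()[:2,1][::-1])),2))
    rot=None; g=r
    if yaw is not None:
        best=None
        for k in (0,180):
            a=np.radians(yaw+k); y=np.array([np.cos(a),np.sin(a),0]); z=np.array([0,0,-1.]); x=np.cross(y,z)
            t=R.from_matrix(np.c_[x,y,z]); v=(r.inv()*t).as_rotvec(degrees=True)
            if best is None or np.linalg.norm(v)<np.linalg.norm(best): best=v;g=t
        print("rot",np.round(best,2))
    d=np.array(target)-pp
    print("shift now-axes",np.round(r.inv().apply(d),1),"final-axes",np.round(g.inv().apply(d),1))
E
python3 - <<'E'
from h import *
for n,rs in dict(top=dict(red=((420,190,470,240),.176),orange=((190,205,225,265),.108),yellow=((280,190,320,230),.08),dark=((322,175,350,218),.08),light=((265,155,370,250),.08)),
  side=dict(red=((330,100,360,150),.176),orange=((305,270,360,310),.108),yellow=((300,200,335,230),.08),dark=((285,183,335,202),.08))).items():
    im=optics.get_image(n); c=optics.get_calibration(n)
    for k,(roi,z) in rs.items():
        for b in blobs(im,k,roi)[:2]: print(n,k,cv2.boundingRect(b),rect(c,b,z))
E
```

```text
top red (439, 208, 16, 12) [ 500.3 -302.2   45.6   24.5  -72.6]
top orange (205, 219, 9, 29) [518.4 350.8  79.5  20.6  -5.1]
top light (276, 164, 86, 81) [582.4  36.  203.4 187.8 -74. ]
side red (341, 113, 8, 22) [ 504.5 -254.   138.    19.4   89.9]
side orange (314, 280, 36, 27) [523.9 388.6  77.5  70.1  -3.2]
side yellow (311, 211, 16, 10) [566.5  87.5  36.4  35.5  15.6]
```

```bash
r='' ; python3 -m jog '[{"delta_pos":[-34,-13,-13]},{"delta_pos":[-34,-13,-13]},{"delta_pos":[-34,-13,-13]},{"delta_pos":[-34,-13,-13]},{"delta_pos":[-34,-13,-13]}]' 85 40
python3 -m jog '[{"delta_pos":[-34,-13,-13]},{"delta_pos":[-34,-13,-13]},{"delta_pos":[-34,-13,-13]},{"delta_pos":[-34,-13,-13]},{"delta_pos":[-34,-13,-13]}]'
python3 -m jog '[{"delta_pos":[-15,-36,0]},{"delta_pos":[-15,-36,0]},{"delta_pos":[-15,-36,0]},{"delta_pos":[-15,-36,0]},{"delta_pos":[-15,-36,0]}]'
python3 -m jog '[{"delta_pos":[-15,-36,0]},{"delta_pos":[-15,-36,0]},{"delta_pos":[-15,-36,0]},{"delta_pos":[-15,-36,0]},{"delta_pos":[-15,-36,0]}]'
python3 - <<'E'
from h import *
togo([500,-305,350])
c=optics.get_calibration("wrist"); print(np.round(c["mtx"],1).tolist(),np.round(c["pose"],3).tolist()); s,p,r=st(); print(r.inv().apply(c["pose"][:3,3]*1000-p))
E
```

```text
tcp [267.1 564.8 220.5] ydir 64.69
shift now-axes [-582.4 -686.8 -129. ] final-axes [-582.4 -686.8 -129. ]
[[357.1, 0.0, 321.6], [0.0, 357.1, 190.0], [0.0, 0.0, 1.0]] [[0.428, -0.857, -0.286, 0.194], [0.904, 0.406, 0.137, 0.601], [-0.001, -0.317, 0.948, 0.375], [0.0, 0.0, 0.0, 1.0]]
[  81.49604783    1.20220375 -154.67386714]schema error: expected keys delta_pos, delta_rot
schema error: expected keys delta_pos, delta_rot
schema error: expected keys delta_pos, delta_rot
schema error: expected keys delta_pos, delta_rot
```

```bash
python3 -m jog '[{"delta_pos":[-34,-13,-13],"delta_rot":[0,0,0]},{"delta_pos":[-34,-13,-13],"delta_rot":[0,0,0]},{"delta_pos":[-34,-13,-13],"delta_rot":[0,0,0]},{"delta_pos":[-34,-13,-13],"delta_rot":[0,0,0]},{"delta_pos":[-34,-13,-13],"delta_rot":[0,0,0]}]' 85 40
python3 -m jog '[{"delta_pos":[-34,-13,-13],"delta_rot":[0,0,0]},{"delta_pos":[-34,-13,-13],"delta_rot":[0,0,0]},{"delta_pos":[-34,-13,-13],"delta_rot":[0,0,0]},{"delta_pos":[-34,-13,-13],"delta_rot":[0,0,0]},{"delta_pos":[-34,-13,-13],"delta_rot":[0,0,0]}]'
python3 -m jog '[{"delta_pos":[-15,-36,0],"delta_rot":[0,0,0]},{"delta_pos":[-15,-36,0],"delta_rot":[0,0,0]},{"delta_pos":[-15,-36,0],"delta_rot":[0,0,0]},{"delta_pos":[-15,-36,0],"delta_rot":[0,0,0]},{"delta_pos":[-15,-36,0],"delta_rot":[0,0,0]}]'
python3 -m jog '[{"delta_pos":[-15,-36,0],"delta_rot":[0,0,0]},{"delta_pos":[-15,-36,0],"delta_rot":[0,0,0]},{"delta_pos":[-15,-36,0],"delta_rot":[0,0,0]},{"delta_pos":[-15,-36,0],"delta_rot":[0,0,0]},{"delta_pos":[-15,-36,0],"delta_rot":[0,0,0]}]'
python3 - <<'E'
from h import *
togo([500,-305,350])
E
```

```text
t: 0.7
tcp_pos: [0.3938, 0.4323, 0.2863]
eef_rot: [-0.0, 0.219, 0.976, -0.0]
ft_force: [0.3, 0.5, -0.3]
gripper_width: 0.0852
gripper_force: 0.0
t: 1.2
tcp_pos: [0.5198, 0.3008, 0.3513]
eef_rot: [-0.0, 0.219, 0.976, -0.0]
ft_force: [0.4, 0.8, 0.2]
gripper_width: 0.0849
gripper_force: 0.0
t: 1.7
tcp_pos: [0.5094, 0.1058, 0.3508]
eef_rot: [-0.0, 0.219, 0.976, -0.0]
ft_force: [0.4, -0.1, -0.1]
gripper_width: 0.085
gripper_force: 0.0
t: 2.2
tcp_pos: [0.5002, -0.089, 0.3509]
eef_rot: [0.0, 0.219, 0.976, -0.0]
ft_force: [0.3, -0.6, -0.1]
gripper_width: 0.0846
gripper_force: 0.0
tcp [500.2 -89.  350.9] ydir 64.69
shift now-axes [ -92.1 -195.3    0.9] final-axes [ -92.1 -195.3    0.9]
```

```bash
python3 -m jog '[{"delta_pos":[-18,-39,0],"delta_rot":[0,0,0]},{"delta_pos":[-18,-39,0],"delta_rot":[0,0,0]},{"delta_pos":[-18,-39,0],"delta_rot":[0,0,0]},{"delta_pos":[-18,-39,0],"delta_rot":[0,0,0]},{"delta_pos":[-18,-39,0],"delta_rot":[0,0,0]}]'
python3 -m jog '[{"delta_pos":[0,0,0],"delta_rot":[0,0,0]}]' >/dev/null
python3 - <<'E'
from h import *
togo([500,-305,350])
c=optics.get_calibration("wrist"); im=optics.get_image("wrist"); cv2.imwrite("pics/w1.png",im[:,:,::-1])
for b in blobs(im,"red")[:3]: print(cv2.boundingRect(b),rect(c,b,.176))
E
```

```text
t: 2.7
tcp_pos: [0.4982, -0.304, 0.3508]
eef_rot: [-0.0, 0.219, 0.976, 0.0]
ft_force: [1.2, 0.5, -0.4]
gripper_width: 0.0848
gripper_force: 0.0
tcp [ 498.1 -306.7  350.1] ydir 64.47
shift now-axes [-1.   2.4  0.1] final-axes [-1.   2.4  0.1]
(307, 145, 27, 41) [ 501.1 -309.3   35.5   25.5   -8.4]
```

View pics/w1.png

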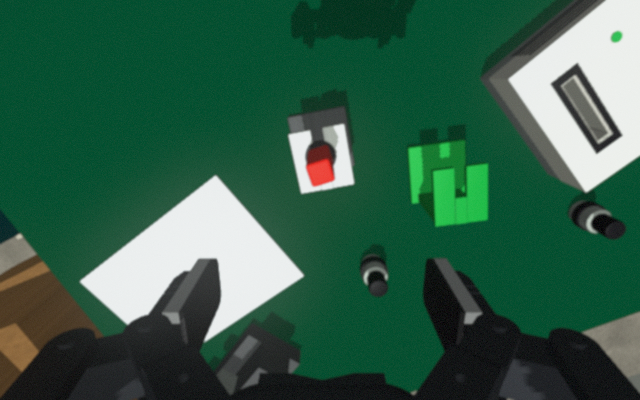

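The wrist view shows the fork plate with corners near (289,132), (345,125), (354,184), (301,194), its notch opening upward in the picture, and the red handle's bright top near (320,172).

```bash
python3 - <<'E'
from h import *
c=optics.get_calibration("wrist"); im=optics.get_image("wrist")
h=cv2.cvtColor(im,cv2.COLOR_RGB2HSV)
print(h[150:186:3,320].tolist())
lo=blobs(im,"light",(280,100,362,205),20)
allp=np.vstack(lo[:2]); hull=cv2.convexHull(allp.astype(np.int32))[:,0]
print("plate",[len(b) for b in lo],rect(c,hull,.1))
q=cv2.approxPolyDP(hull.reshape(-1,1,2),6,True)[:,0]; print(q.tolist(),np.round(ray(c,q,.1)*1000).tolist())
E
```

```text
[[2, 173, 99], [1, 169, 101], [1, 180, 98], [0, 178, 110], [2, 208, 227], [2, 189, 238], [2, 188, 238], [2, 194, 237], [2, 190, 238], [2, 192, 238], [2, 195, 237], [1, 190, 236]]
plate [344] [ 513.5 -313.6   74.    65.6  -14.8]
[[341, 125], [351, 184], [299, 194], [286, 135]] [[487.0, -274.0, 100.0], [555.0, -292.0, 100.0], [540.0, -354.0, 100.0], [470.0, -335.0, 100.0]]
```

```bash
python3 - <<'E'
from h import *
c=optics.get_calibration("wrist"); im=optics.get_image("wrist")
HSV["red"]=[(0,130,190),(8,255,255),(172,130,190),(180,255,255)]
for b in blobs(im,"red")[:2]: print(cv2.boundingRect(b),rect(c,b,.176)); r=rect(c,b,.176)
togo([r[0],r[1],300],-104.8+180)
togo([r[0],r[1],300],-14.8)
print(telemetry.state()["joint_positions"])
E
```

```text
(302, 161, 28, 27) [ 507.5 -312.6   22.1   21.8   82.6]
tcp [ 498.5 -302.   350.6] ydir 64.66
rot [  0.02  -0.04 -10.54]
shift now-axes [-12.7  -5.8  50.6] final-axes [-11.4  -8.   50.6]
tcp [ 498.5 -302.   350.6] ydir 64.66
rot [-1.000e-02 -5.000e-02  7.946e+01]
shift now-axes [-12.7  -5.8  50.6] final-axes [-8.  11.4 50.6]
[-6.47252002e-01  3.37036180e-01  1.24840254e+00  2.24734632e-04
  1.55688730e+00 -1.77572016e+00]
```

```bash
python3 -m jog '[{"delta_pos":[0,0,0],"delta_rot":[0,0,-5.2]},{"delta_pos":[0,0,0],"delta_rot":[0,0,-5.3]},{"delta_pos":[-5,-4,35],"delta_rot":[0,0,0]},{"delta_pos":[-6,-4,35],"delta_rot":[0,0,0]},{"delta_pos":[0,0,30],"delta_rot":[0,0,0]}]' 85
python3 -m jog '[{"delta_pos":[0,0,0],"delta_rot":[0,0,0]},{"delta_pos":[0,0,0],"delta_rot":[0,0,0]}]'
python3 - <<'E'
from h import *
c=optics.get_calibration("wrist"); im=optics.get_image("wrist"); cv2.imwrite("pics/w2.png",im[:,:,::-1])
HSV["red"]=[(0,130,190),(8,255,255),(172,130,190),(180,255,255)]
for b in blobs(im,"red")[:2]: print(cv2.boundingRect(b),rect(c,b,.176)); r=rect(c,b,.176); q=cv2.approxPolyDP(b.reshape(-1,1,2),4,True)[:,0];print(q.tolist(),np.round(ray(c,q,.176)*1000,1).tolist())
togo([r[0],r[1],145])
E
```

```text
t: 3.45
tcp_pos: [0.5076, -0.3116, 0.2496]
eef_rot: [0.0, 0.128, 0.992, 0.0]
ft_force: [0.4, -0.5, -0.8]
gripper_width: 0.0852
gripper_force: 0.0
t: 3.65
tcp_pos: [0.5075, -0.3119, 0.2518]
eef_rot: [-0.0, 0.128, 0.992, 0.0]
ft_force: [1.0, -0.4, 0.8]
gripper_width: 0.0851
gripper_force: 0.0
(301, 180, 36, 34) [ 508.  -313.2   22.6   22.6   82.5]
[[331, 180], [301, 185], [305, 212], [336, 207]] [[498.5, -302.0, 176.0], [496.8, -322.6, 176.0], [516.4, -325.3, 176.0], [518.3, -303.5, 176.0]]
tcp [ 507.9 -312.5  252.7] ydir 75.24
shift now-axes [-1.000e-01 -6.000e-01  1.077e+02] final-axes [-1.000e-01 -6.000e-01  1.077e+02]
```

View pics/w2.png

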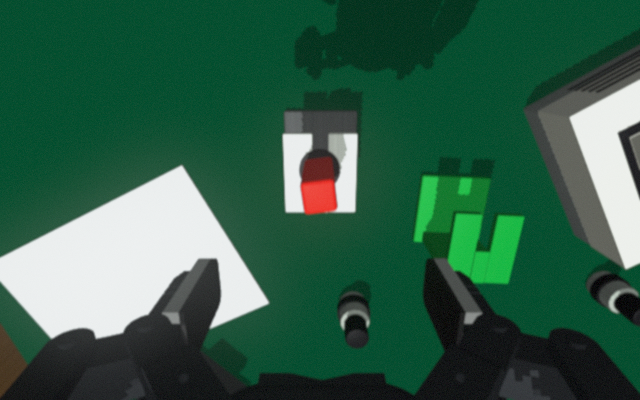

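The wrist view shows the handle top centred near (318,196), turned about 7° from the plate. I align the jaws with it and go down to grasp.

```bash
python3 -m jog '[{"delta_pos":[0,0,0],"delta_rot":[0,0,-7.2]},{"delta_pos":[0,-0.6,30],"delta_rot":[0,0,0]},{"delta_pos":[0,0,30],"delta_rot":[0,0,0]},{"delta_pos":[0,0,25],"delta_rot":[0,0,0]},{"delta_pos":[0,0,22],"delta_rot":[0,0,0]}]' 85
python3 -m jog '[{"delta_pos":[0,0,0],"delta_rot":[0,0,0]},{"delta_pos":[0,0,0],"delta_rot":[0,0,0]},{"delta_pos":[0,0,0],"delta_rot":[0,0,0]},{"delta_pos":[0,0,0],"delta_rot":[0,0,0]},{"delta_pos":[0,0,0],"delta_rot":[0,0,0]}]' 15 50
python3 -m jog '[{"delta_pos":[0,0,0],"delta_rot":[0,0,0]},{"delta_pos":[0,0,0],"delta_rot":[0,0,0]},{"delta_pos":[0,0,0],"delta_rot":[0,0,0]},{"delta_pos":[0,0,0],"delta_rot":[0,0,0]},{"delta_pos":[0,0,0],"delta_rot":[0,0,0]}]'
```

```text
t: 4.2
tcp_pos: [0.5081, -0.3137, 0.1448]
eef_rot: [0.001, 0.066, 0.998, -0.001]
ft_force: [0.3, -0.1, 0.6]
gripper_width: 0.0849
gripper_force: 0.0
t: 4.7
tcp_pos: [0.5078, -0.3139, 0.1455]
eef_rot: [0.001, 0.066, 0.998, -0.001]
ft_force: [-1.3, 0.0, 10.7]
gripper_width: 0.0234
gripper_force: 49.4
t: 5.2
tcp_pos: [0.5078, -0.3138, 0.1455]
eef_rot: [0.001, 0.066, 0.998, -0.001]
ft_force: [-1.2, 0.7, 11.8]
gripper_width: 0.0229
gripper_force: 49.4
```

```bash
python3 -m jog '[{"delta_pos":[0,0,-10],"delta_rot":[0,0,0]},{"delta_pos":[0,0,-20],"delta_rot":[0,0,0]},{"delta_pos":[0,0,-25],"delta_rot":[0,0,0]},{"delta_pos":[0,0,-25],"delta_rot":[0,0,0]},{"delta_pos":[0,0,-25],"delta_rot":[0,0,0]}]'
python3 -m jog '[{"delta_pos":[-1,15,-5],"delta_rot":[0,0,0]},{"delta_pos":[-1,28,0],"delta_rot":[0,0,0]},{"delta_pos":[-1,28,0],"delta_rot":[0,0,0]},{"delta_pos":[-1,28,0],"delta_rot":[0,0,0]},{"delta_pos":[-1,30,0],"delta_rot":[0,0,0]}]'
python3 -m jog '[{"delta_pos":[-1,30,0],"delta_rot":[0,0,0]},{"delta_pos":[-1,30,0],"delta_rot":[0,0,0]},{"delta_pos":[-1,30,0],"delta_rot":[0,0,0]},{"delta_pos":[-1,30,0],"delta_rot":[0,0,0]},{"delta_pos":[-2,30,0],"delta_rot":[0,0,0]}]'
python3 -m jog '[{"delta_pos":[-2,30,0],"delta_rot":[0,0,0]},{"delta_pos":[-2,20,0],"delta_rot":[0,0,0]},{"delta_pos":[-1,10,0],"delta_rot":[0,0,0]},{"delta_pos":[0,0,0],"delta_rot":[0,0,0]},{"delta_pos":[0,0,0],"delta_rot":[0,0,0]}]'
python3 - <<'E'
from h import *
c=optics.get_calibration("wrist"); im=optics.get_image("wrist"); cv2.imwrite("pics/w3.png",im[:,:,::-1])
for b in blobs(im,"yellow",None,60)[:2]: print(cv2.boundingRect(b),rect(c,b,.08)); r=rect(c,b,.08)
for b in blobs(im,"dark",(0,0,640,260),200)[:5]: print('dark',cv2.boundingRect(b),rect(c,b,.08))
togo([r[0],r[1],230])
E
```

```text
t: 5.7
tcp_pos: [0.5071, -0.3133, 0.2509]
eef_rot: [0.0, 0.066, 0.998, -0.0]
ft_force: [1.0, 0.1, -0.8]
gripper_width: 0.0226
gripper_force: 49.5
t: 6.2
tcp_pos: [0.5289, -0.1844, 0.2538]
eef_rot: [-0.0, 0.066, 0.998, 0.0]
ft_force: [0.0, -0.5, -0.8]
gripper_width: 0.0231
gripper_force: 49.6
t: 6.7
tcp_pos: [0.5545, -0.0363, 0.2538]
eef_rot: [-0.0, 0.066, 0.998, 0.0]
ft_force: [-0.9, 1.1, -1.0]
gripper_width: 0.0228
gripper_force: 49.6
t: 7.2
tcp_pos: [0.5676, 0.0201, 0.2538]
eef_rot: [-0.0, 0.066, 0.998, -0.0]
ft_force: [-0.4, -0.1, -0.8]
gripper_width: 0.0232
gripper_force: 49.5
(367, 125, 53, 53) [568.   88.5  39.   39.  -73.9]
dark (227, 0, 279, 116) [469.1  63.9 251.   70.1 -85.6]
dark (0, 74, 67, 101) [ 497.  -234.8   87.3   59.7  -23.6]
dark (516, 0, 124, 127) [494.3 229.7 128.5  70.6 -40.2]
dark (396, 186, 48, 39) [624.8 110.   41.9  26.6 -73.9]
dark (131, 157, 72, 70) [ 569.9 -117.1   78.4   52.1   36.1]
tcp [567.7  19.8 253.8] ydir 82.36
shift now-axes [ 8.8 68.2 23.8] final-axes [ 8.8 68.2 23.8]
```

View pics/w3.png

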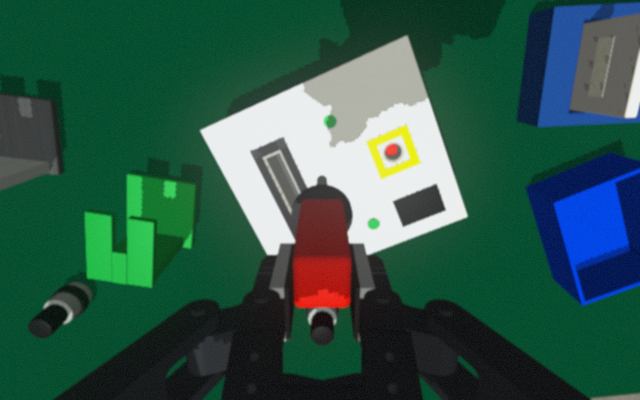

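The wrist view shows the yellow frame centred at (393,151), the slot at about (278,178), and the stylus tip at (322,180).

```bash
python3 - <<'E'
from h import *
c=optics.get_calibration("wrist"); s,p,r=st()
print(proj(c,r.apply([0,0,115.5])/1000+p/1000), ray(c,[322,179],.1383)*1000,p)
im=optics.get_image("wrist"); g=cv2.cvtColor(im,cv2.COLOR_RGB2GRAY); print(g[170:190:1,318:328].tolist())
HSV["red"]=[(0,130,130),(8,255,255),(172,130,130),(180,255,255)]
for b in blobs(im,"red",(370,128,418,176),20): print(cv2.boundingRect(b),rect(c,b,.068))
E
```

```text
[[320.5600306  178.85864655]] [[567.91835784  20.86412992 138.3       ]] [567.67788227  19.78001357 253.81111222]
[[237, 238, 238, 238, 237, 237, 239, 237, 239, 238], [238, 238, 239, 237, 238, 238, 239, 238, 237, 239], [237, 239, 238, 238, 238, 238, 239, 237, 237, 238], [238, 237, 238, 236, 234, 237, 238, 238, 239, 239], [237, 235, 230, 225, 226, 229, 234, 236, 239, 238], [230, 217, 195, 181, 180, 192, 212, 229, 236, 239], [206, 167, 135, 122, 122, 132, 163, 202, 230, 236], [161, 119, 95, 90, 90, 93, 115, 159, 206, 232], [121, 92, 86, 83, 84, 86, 92, 118, 176, 224], [102, 87, 86, 87, 86, 83, 83, 101, 158, 222], [98, 83, 88, 88, 86, 85, 84, 96, 151, 217], [97, 83, 86, 85, 86, 85, 83, 94, 148, 215], [94, 85, 86, 84, 85, 83, 85, 90, 142, 207], [88, 80, 80, 82, 80, 83, 80, 88, 126, 190], [77, 72, 73, 71, 73, 71, 73, 73, 104, 159], [64, 58, 58, 61, 60, 60, 60, 64, 76, 112], [54, 55, 53, 52, 54, 55, 56, 56, 58, 70], [52, 53, 52, 54, 55, 55, 51, 52, 55, 55], [55, 54, 56, 55, 55, 59, 55, 58, 58, 55], [55, 52, 53, 58, 56, 55, 55, 59, 56, 57]]
(386, 144, 12, 12) [568.3  88.7  10.8  10.6  -4.4]
```

```bash
python3 -m jog '[{"delta_pos":[2,15,0],"delta_rot":[0,0,0]},{"delta_pos":[2,20,0],"delta_rot":[0,0,0]},{"delta_pos":[2,20,0],"delta_rot":[0,0,0]},{"delta_pos":[2.8,13,0],"delta_rot":[0,0,0]},{"delta_pos":[0,0,15],"delta_rot":[0,0,0]}]'
python3 -m jog '[{"delta_pos":[0,0,15],"delta_rot":[0,0,0]},{"delta_pos":[0,0,10],"delta_rot":[0,0,0]},{"delta_pos":[0,0,5],"delta_rot":[0,0,0]},{"delta_pos":[0,0,0],"delta_rot":[0,0,0]},{"delta_pos":[0,0,0],"delta_rot":[0,0,0]}]'
python3 - <<'E'
from h import *
togo([568.1,88.6,177.5]); c=optics.get_calibration("wrist"); im=optics.get_image("wrist"); cv2.imwrite("pics/w4.png",cv2.resize(im[90:290,220:420,::-1],(600,600)))
E
```

```text
t: 7.8
tcp_pos: [0.5689, 0.0908, 0.2403]
eef_rot: [0.002, 0.066, 0.998, 0.0]
ft_force: [0.9, -2.1, -1.2]
gripper_width: 0.0228
gripper_force: 49.6
t: 8.3
tcp_pos: [0.5685, 0.089, 0.2093]
eef_rot: [0.0, 0.066, 0.998, 0.0]
ft_force: [-0.4, -0.4, -1.5]
gripper_width: 0.0229
gripper_force: 49.6
tcp [568.5  89.  209.3] ydir 82.38
shift now-axes [ 0.3 -0.5 31.8] final-axes [ 0.3 -0.5 31.8]
```

View pics/w4.png

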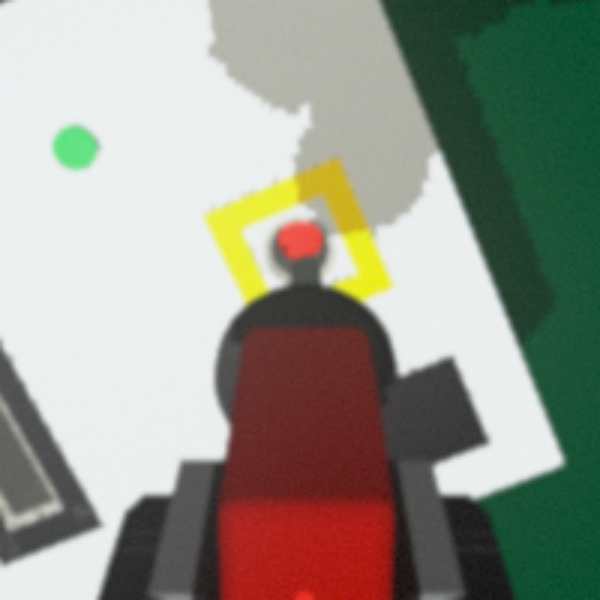

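The crop shows the yellow frame centred at about (299,249) and the tip's column at about 309, so the tip sits roughly 2 mm too far along +y. I correct for that and go in slowly, watching the force.

```bash
python3 -m jog '[{"delta_pos":[1.2,-2.2,0],"delta_rot":[0,0,0]},{"delta_pos":[0,0,8],"delta_rot":[0,0,0]},{"delta_pos":[0,0,8],"delta_rot":[0,0,0]},{"delta_pos":[0,0,6],"delta_rot":[0,0,0]},{"delta_pos":[0,0,0],"delta_rot":[0,0,0]}]'
python3 -m jog '[{"delta_pos":[0,0,3],"delta_rot":[0,0,0]},{"delta_pos":[0,0,2],"delta_rot":[0,0,0]},{"delta_pos":[0,0,0],"delta_rot":[0,0,0]}]'
python3 -m jog '[{"delta_pos":[0,0,2],"delta_rot":[0,0,0]},{"delta_pos":[0,0,0],"delta_rot":[0,0,0]}]'
python3 -m jog '[{"delta_pos":[0,0,1.5],"delta_rot":[0,0,0]},{"delta_pos":[0,0,0],"delta_rot":[0,0,0]}]'
```

```text
t: 8.85
tcp_pos: [0.5661, 0.0871, 0.1856]
eef_rot: [-0.001, 0.066, 0.998, -0.0]
ft_force: [-0.4, -0.1, 0.1]
gripper_width: 0.023
gripper_force: 49.6
t: 9.15
tcp_pos: [0.5669, 0.0871, 0.1819]
eef_rot: [0.0, 0.066, 0.998, 0.0]
ft_force: [-0.2, -0.6, 2.1]
gripper_width: 0.0228
gripper_force: 49.9
t: 9.35
tcp_pos: [0.5669, 0.0871, 0.1799]
eef_rot: [0.0, 0.066, 0.998, 0.0]
ft_force: [-0.5, 0.7, 2.4]
gripper_width: 0.023
gripper_force: 50.0
t: 9.55
tcp_pos: [0.5668, 0.0871, 0.1784]
eef_rot: [0.0, 0.066, 0.998, 0.0]
ft_force: [-0.5, 0.6, 4.1]
gripper_width: 0.0227
gripper_force: 50.1
```

```bash
python3 -m jog '[{"delta_pos":[0,0,1],"delta_rot":[0,0,0]},{"delta_pos":[0,0,0],"delta_rot":[0,0,0]}]'
python3 -m jog '[{"delta_pos":[0,0,0.7],"delta_rot":[0,0,0]},{"delta_pos":[0,0,0],"delta_rot":[0,0,0]}]'
```

```text
t: 9.75
tcp_pos: [0.5669, 0.0871, 0.1774]
eef_rot: [0.0, 0.066, 0.998, 0.0]
ft_force: [0.8, 0.1, 4.0]
gripper_width: 0.023
gripper_force: 50.3
t: 9.95
tcp_pos: [0.5672, 0.0871, 0.1772]
eef_rot: [0.001, 0.066, 0.998, 0.0]
ft_force: [-1.2, -0.5, 11.8]
gripper_width: 0.0231
gripper_force: 51.2
```

```bash
python3 -m jog '[{"delta_pos":[0,0,0],"delta_rot":[0,0,0]},{"delta_pos":[0,0,0],"delta_rot":[0,0,0]},{"delta_pos":[0,0,-5],"delta_rot":[0,0,0]},{"delta_pos":[0,0,-10],"delta_rot":[0,0,0]},{"delta_pos":[0,0,-15],"delta_rot":[0,0,0]}]'
python3 -m jog '[{"delta_pos":[0,0,-20],"delta_rot":[0,0,0]},{"delta_pos":[0,0,-20],"delta_rot":[0,0,0]},{"delta_pos":[0,0,-10],"delta_rot":[0,0,0]},{"delta_pos":[0,-15,0],"delta_rot":[0,0,0]},{"delta_pos":[0,-25,0],"delta_rot":[0,0,0]}]'
python3 -m jog '[{"delta_pos":[0.5,-30,0],"delta_rot":[0,0,0]},{"delta_pos":[0.5,-30,0],"delta_rot":[0,0,0]},{"delta_pos":[0.5,-30,0],"delta_rot":[0,0,0]},{"delta_pos":[0.5,-30,0],"delta_rot":[0,0,0]},{"delta_pos":[0.5,-30,0],"delta_rot":[0,0,0]}]'
python3 -m jog '[{"delta_pos":[0.5,-30,0],"delta_rot":[0,0,0]},{"delta_pos":[0.5,-30,0],"delta_rot":[0,0,0]},{"delta_pos":[0.5,-30,0],"delta_rot":[0,0,0]},{"delta_pos":[0.5,-30,0],"delta_rot":[0,0,0]},{"delta_pos":[0.5,-30,0],"delta_rot":[0,0,0]}]'
python3 -m jog '[{"delta_pos":[0.5,-30,0],"delta_rot":[0,0,0]},{"delta_pos":[0,-20,0],"delta_rot":[0,0,0]},{"delta_pos":[0,-10,0],"delta_rot":[0,0,0]},{"delta_pos":[0,0,0],"delta_rot":[0,0,0]},{"delta_pos":[0,0,0],"delta_rot":[0,0,0]}]'
python3 - <<'E'
from h import *
togo([507.8,-313.8,146.5],82.4)
c=optics.get_calibration("wrist"); im=optics.get_image("wrist"); cv2.imwrite("pics/w5.png",cv2.resize(im[90:290,220:420,::-1],(600,600)))
E
```

```text
t: 10.45
tcp_pos: [0.5661, 0.087, 0.2066]
eef_rot: [-0.001, 0.066, 0.998, -0.0]
ft_force: [-0.6, 0.5, -0.9]
gripper_width: 0.0234
gripper_force: 49.5
t: 10.95
tcp_pos: [0.5611, 0.0473, 0.2563]
eef_rot: [-0.0, 0.066, 0.998, 0.0]
ft_force: [-0.9, -0.5, -0.6]
gripper_width: 0.0231
gripper_force: 49.5
t: 11.45
tcp_pos: [0.5379, -0.1027, 0.2557]
eef_rot: [-0.001, 0.066, 0.998, 0.0]
ft_force: [0.1, -0.3, 0.0]
gripper_width: 0.0234
gripper_force: 49.5
t: 11.95
tcp_pos: [0.5154, -0.2509, 0.2557]
eef_rot: [-0.001, 0.067, 0.998, 0.0]
ft_force: [0.6, 0.1, -1.9]
gripper_width: 0.0228
gripper_force: 49.5
t: 12.45
tcp_pos: [0.508, -0.308, 0.2563]
eef_rot: [-0.0, 0.066, 0.998, 0.0]
ft_force: [0.4, -0.2, -0.5]
gripper_width: 0.0229
gripper_force: 49.5
tcp [ 508.  -308.   256.3] ydir 82.38
rot [ 0.04 -0.04 -0.02]
shift now-axes [ -0.6  -5.8 109.8] final-axes [ -0.5  -5.7 109.8]
```

View pics/w5.png

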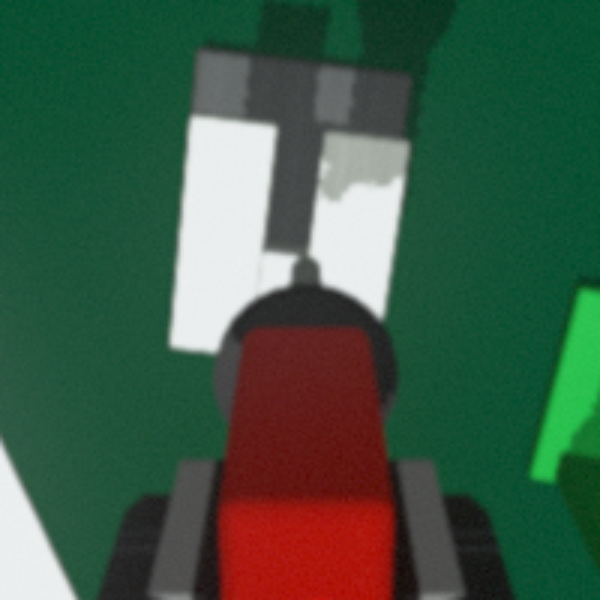

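The crop shows the notch's closed end centred at about (287,252) and the tip at column 307. That is 5–6 mm off sideways, which matches the computed −5.7 mm shift.

```bash
python3 -m jog '[{"delta_pos":[-0.5,-5.7,0],"delta_rot":[0,0,0]},{"delta_pos":[0,0,10],"delta_rot":[0,0,0]},{"delta_pos":[0,0,15],"delta_rot":[0,0,0]},{"delta_pos":[0,0,10],"delta_rot":[0,0,0]},{"delta_pos":[0,0,0],"delta_rot":[0,0,0]}]'
python3 -m jog '[{"delta_pos":[0,0,10],"delta_rot":[0,0,0]},{"delta_pos":[0,0,10],"delta_rot":[0,0,0]},{"delta_pos":[0,0,10],"delta_rot":[0,0,0]},{"delta_pos":[0,0,10],"delta_rot":[0,0,0]},{"delta_pos":[0,0,10],"delta_rot":[0,0,0]}]'
python3 -m jog '[{"delta_pos":[0,0,10],"delta_rot":[0,0,0]},{"delta_pos":[0,0,8],"delta_rot":[0,0,0]},{"delta_pos":[0,0,4],"delta_rot":[0,0,0]},{"delta_pos":[0,0,0],"delta_rot":[0,0,0]}]'
python3 -m jog '[{"delta_pos":[0,0,1],"delta_rot":[0,0,0]},{"delta_pos":[0,0,0.8],"delta_rot":[0,0,0]},{"delta_pos":[0,0,0],"delta_rot":[0,0,0]}]'
```

```text
t: 13.0
tcp_pos: [0.5074, -0.3136, 0.2199]
eef_rot: [-0.001, 0.066, 0.998, 0.001]
ft_force: [-0.2, 0.0, -0.6]
gripper_width: 0.023
gripper_force: 49.5
t: 13.5
tcp_pos: [0.508, -0.3143, 0.1707]
eef_rot: [-0.0, 0.066, 0.998, 0.0]
ft_force: [0.2, -0.4, -1.2]
gripper_width: 0.023
gripper_force: 49.5
t: 13.9
tcp_pos: [0.5079, -0.3143, 0.1491]
eef_rot: [-0.0, 0.066, 0.998, 0.0]
ft_force: [0.6, 0.2, -0.4]
gripper_width: 0.0227
gripper_force: 49.5
t: 14.2
tcp_pos: [0.5081, -0.3145, 0.1481]
eef_rot: [0.0, 0.066, 0.998, -0.0]
ft_force: [0.3, 0.1, -1.0]
gripper_width: 0.0228
gripper_force: 49.5
```

```bash
python3 -m jog '[{"delta_pos":[0,0,1],"delta_rot":[0,0,0]},{"delta_pos":[0,0,0.8],"delta_rot":[0,0,0]},{"delta_pos":[0,0,0],"delta_rot":[0,0,0]}]'
python3 -m jog '[{"delta_pos":[0,0,0.7],"delta_rot":[0,0,0]},{"delta_pos":[0,0,0],"delta_rot":[0,0,0]}]'
```

```text
t: 14.5
tcp_pos: [0.508, -0.3144, 0.146]
eef_rot: [-0.0, 0.066, 0.998, 0.0]
ft_force: [-0.2, 0.2, -0.2]
gripper_width: 0.023
gripper_force: 49.5
t: 14.7
tcp_pos: [0.5081, -0.3145, 0.1456]
eef_rot: [0.0, 0.066, 0.998, -0.0]
ft_force: [-0.8, 1.3, 3.2]
gripper_width: 0.0231
gripper_force: 49.8
```

```bash
python3 -m jog '[{"delta_pos":[0,0,0],"delta_rot":[0,0,0]},{"delta_pos":[0,0,0],"delta_rot":[0,0,0]},{"delta_pos":[0,0,0],"delta_rot":[0,0,0]},{"delta_pos":[0,0,0],"delta_rot":[0,0,0]},{"delta_pos":[0,0,0],"delta_rot":[0,0,0]}]' 60
python3 -m jog '[{"delta_pos":[0,0,-10],"delta_rot":[0,0,0]},{"delta_pos":[0,0,-30],"delta_rot":[0,0,0]},{"delta_pos":[0,0,-40],"delta_rot":[0,0,0]},{"delta_pos":[0,0,-40],"delta_rot":[0,0,0]},{"delta_pos":[0,0,-20],"delta_rot":[0,0,0]}]'
python3 - <<'E'
from h import *
c=optics.get_calibration("wrist"); im=optics.get_image("wrist"); cv2.imwrite("pics/w6.png",im[:,:,::-1])
HSV["red"]=[(0,130,190),(8,255,255),(172,130,190),(180,255,255)]
for b in blobs(im,"red",(200,50,440,300))[:2]: print(cv2.boundingRect(b),rect(c,b,.176))
togo([518,350,280],85)
E
```

```text
t: 15.2
tcp_pos: [0.508, -0.3144, 0.1454]
eef_rot: [0.0, 0.066, 0.998, 0.0]
ft_force: [-0.4, -0.2, 0.0]
gripper_width: 0.06
gripper_force: 0.0
t: 15.7
tcp_pos: [0.5088, -0.315, 0.2899]
eef_rot: [0.002, 0.066, 0.998, -0.001]
ft_force: [-0.1, 0.2, -0.1]
gripper_width: 0.0599
gripper_force: 0.0
(308, 165, 30, 27) [ 508.4 -313.7   22.7   21.3   82.4]
tcp [ 509.5 -315.4  291.9] ydir 82.39
rot [-0.23  0.37 -2.61]
shift now-axes [ 79.7 660.7   8.9] final-axes [ 49.5 663.6  11.9]
```

View pics/w6.png

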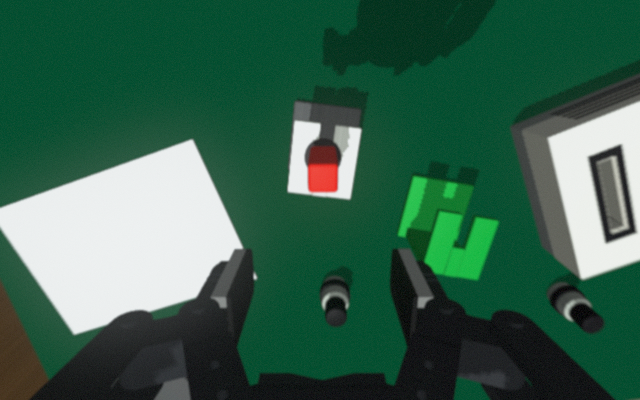

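The wrist view shows the stylus hanging upright in the fork, with its top at (323,178), back at the starting position. Next is the card.

```bash
python3 -m jog '[{"delta_pos":[3,20,0],"delta_rot":[0,0,0]},{"delta_pos":[5,40,0],"delta_rot":[0,0,0]},{"delta_pos":[5,42,0],"delta_rot":[0,0,0]},{"delta_pos":[5,42,0],"delta_rot":[0,0,0]},{"delta_pos":[5,42,0],"delta_rot":[0,0,0]}]' 85
python3 -m jog '[{"delta_pos":[5,42,0],"delta_rot":[0,0,0]},{"delta_pos":[5,42,0],"delta_rot":[0,0,0]},{"delta_pos":[5,42,0],"delta_rot":[0,0,0]},{"delta_pos":[5,42,0],"delta_rot":[0,0,0]},{"delta_pos":[5,42,0],"delta_rot":[0,0,0]}]' >/dev/null
python3 -m jog '[{"delta_pos":[5,42,0],"delta_rot":[0,0,0]},{"delta_pos":[5,42,0],"delta_rot":[0,0,0]},{"delta_pos":[5,42,0],"delta_rot":[0,0,0]},{"delta_pos":[5,42,0],"delta_rot":[0,0,0]},{"delta_pos":[5,42,0],"delta_rot":[0,0,0]}]' >/dev/null
python3 -m jog '[{"delta_pos":[5,35,0],"delta_rot":[0,0,0]},{"delta_pos":[2,15,0],"delta_rot":[0,0,0]},{"delta_pos":[0,0,0],"delta_rot":[0,0,0]},{"delta_pos":[0,0,0],"delta_rot":[0,0,0]}]'
python3 - <<'E'
from h import *
c=optics.get_calibration("wrist"); im=optics.get_image("wrist"); cv2.imwrite("pics/w7.png",im[:,:,::-1])
h=cv2.cvtColor(im,cv2.COLOR_RGB2HSV)
for b in blobs(im,"orange",(0,0,640,330),60)[:3]: print(cv2.boundingRect(b),rect(c,b,.108))
st_=telemetry.state(); togo([518,350,280],85)
E
```

```text
t: 16.25
tcp_pos: [0.5091, -0.1248, 0.2854]
eef_rot: [-0.0, 0.066, 0.998, 0.0]
ft_force: [0.4, 0.3, -0.2]
gripper_width: 0.0853
gripper_force: 0.0
t: 17.65
tcp_pos: [0.5153, 0.3458, 0.2852]
eef_rot: [-0.0, 0.066, 0.998, -0.0]
ft_force: [0.4, -0.5, -0.2]
gripper_width: 0.085
gripper_force: 0.0
(328, 117, 15, 91) [520.6 358.6  88.8  11.   -4.9]
tcp [515.5 345.4 285.4] ydir 82.36
rot [-0.03 -0.02 -2.64]
shift now-axes [-1.9  4.9  5.4] final-axes [-2.1  4.8  5.4]
```

View pics/w7.png

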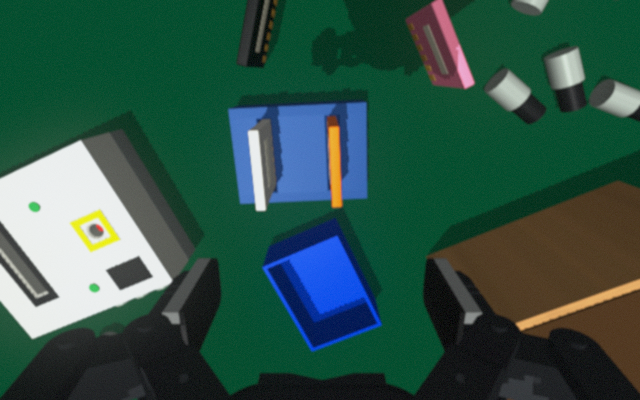

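The wrist view shows the orange card's top edge from about (333,122) to (336,205), and the white card's around (258,170).

```bash
python3 - <<'E'
from h import *
c=optics.get_calibration("wrist"); im=optics.get_image("wrist"); h=cv2.cvtColor(im,cv2.COLOR_RGB2HSV)
print(h[120:210:8,336].tolist(), h[125,325:345].tolist())
HSV["orange"]=[(9,150,215),(20,255,255)]
for b in blobs(im,"orange",(300,90,360,230),60)[:3]: r=rect(c,b,.108);print(cv2.boundingRect(b),r)
togo([r[0],r[1],86],90+r[4])
E
```

```text
[[6, 152, 104], [19, 214, 236], [19, 212, 236], [19, 210, 236], [20, 207, 236], [19, 214, 235], [19, 206, 236], [19, 206, 237], [19, 209, 237], [19, 213, 236], [19, 216, 236], [60, 79, 74]] [[109, 171, 145], [112, 121, 118], [150, 37, 89], [6, 120, 115], [11, 193, 127], [10, 192, 141], [11, 203, 141], [11, 202, 144], [12, 205, 144], [12, 204, 149], [13, 219, 148], [13, 211, 152], [12, 213, 152], [9, 169, 137], [167, 92, 91], [118, 117, 96], [110, 166, 112], [109, 171, 112], [109, 167, 116], [110, 169, 113]]
(329, 127, 13, 79) [524.3 358.1  77.7   9.2  -4.7]
tcp [515.7 345.2 285.5] ydir 82.33
rot [-0.02 -0.01 -2.97]
shift now-axes [ -6.9  14.1 199.5] final-axes [ -7.6  13.6 199.5]
```

```bash
python3 -m jog '[{"delta_pos":[0,0,0],"delta_rot":[0,0,-3]},{"delta_pos":[-7.6,13.6,20],"delta_rot":[0,0,0]},{"delta_pos":[0,0,40],"delta_rot":[0,0,0]},{"delta_pos":[0,0,35],"delta_rot":[0,0,0]},{"delta_pos":[0,0,25],"delta_rot":[0,0,0]}]' 60
python3 -m jog '[{"delta_pos":[0,0,0],"delta_rot":[0,0,0]},{"delta_pos":[0,0,0],"delta_rot":[0,0,0]}]'
python3 - <<'E'
from h import *
c=optics.get_calibration("wrist"); im=optics.get_image("wrist"); cv2.imwrite("pics/w8.png",im[:,:,::-1])
HSV["orange"]=[(9,150,215),(20,255,255)]
for b in blobs(im,"orange",(250,90,400,330),60)[:2]: r=rect(c,b,.108);print(cv2.boundingRect(b),r)
togo([524.3,358.1,86],90+r[4])
E
```

```text
t: 18.25
tcp_pos: [0.5238, 0.3576, 0.1634]
eef_rot: [-0.001, 0.041, 0.999, -0.001]
ft_force: [0.8, 1.0, 1.1]
gripper_width: 0.0603
gripper_force: 0.0
t: 18.45
tcp_pos: [0.5248, 0.3587, 0.1662]
eef_rot: [0.0, 0.041, 0.999, 0.0]
ft_force: [-0.8, 0.5, -0.2]
gripper_width: 0.06
gripper_force: 0.0
(313, 143, 15, 83) [512.1 359.6  53.8   9.1  -4.7]
tcp [525.2 359.1 167. ] ydir 85.34
rot [0.06 0.09 0.04]
shift now-axes [ 1.  -1.2 81. ] final-axes [ 0.8 -1.1 81. ]
```

View pics/w8.png

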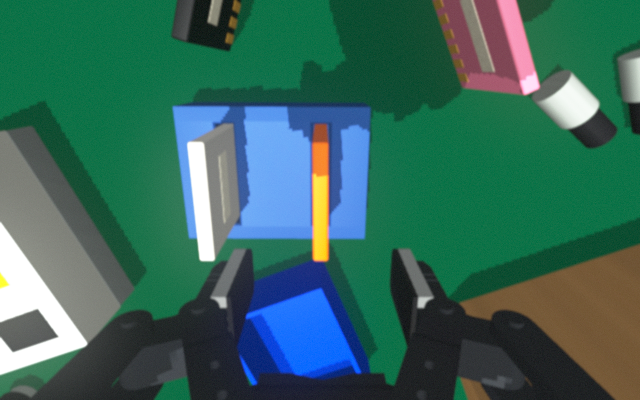

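The card's top runs from (320,124) to (320,260), centred between the open fingers. I go down and grip it.

```bash
python3 -m jog '[{"delta_pos":[0.8,0,30],"delta_rot":[0,0,0]},{"delta_pos":[0,0,30],"delta_rot":[0,0,0]},{"delta_pos":[0,0,15],"delta_rot":[0,0,0]},{"delta_pos":[0,0,6],"delta_rot":[0,0,0]},{"delta_pos":[0,0,0],"delta_rot":[0,0,0]}]'
python3 -m jog '[{"delta_pos":[0,0,0],"delta_rot":[0,0,0]},{"delta_pos":[0,0,0],"delta_rot":[0,0,0]},{"delta_pos":[0,0,0],"delta_rot":[0,0,0]},{"delta_pos":[0,0,0],"delta_rot":[0,0,0]},{"delta_pos":[0,0,0],"delta_rot":[0,0,0]}]' 2 40
python3 -m jog '[{"delta_pos":[0,0,0],"delta_rot":[0,0,0]},{"delta_pos":[0,0,0],"delta_rot":[0,0,0]},{"delta_pos":[0,0,0],"delta_rot":[0,0,0]}]'
```

```text
t: 19.0
tcp_pos: [0.5241, 0.3596, 0.0853]
eef_rot: [0.0, 0.04, 0.999, 0.0]
ft_force: [-0.1, -0.7, 0.7]
gripper_width: 0.0603
gripper_force: 0.0
t: 19.5
tcp_pos: [0.5239, 0.3596, 0.0852]
eef_rot: [0.001, 0.04, 0.999, 0.0]
ft_force: [-0.9, -1.5, 7.9]
gripper_width: 0.009
gripper_force: 41.2
t: 19.8
tcp_pos: [0.5239, 0.3595, 0.0852]
eef_rot: [0.001, 0.04, 0.999, 0.0]
ft_force: [-1.5, -1.7, 7.9]
gripper_width: 0.0088
gripper_force: 41.2
```

```bash
python3 -m jog '[{"delta_pos":[0,0,-5],"delta_rot":[0,0,0]},{"delta_pos":[0,0,-15],"delta_rot":[0,0,0]},{"delta_pos":[0,0,-30],"delta_rot":[0,0,0]},{"delta_pos":[0,0,-35],"delta_rot":[0,0,0]},{"delta_pos":[0,0,-25],"delta_rot":[0,0,0]}]'
python3 -m jog '[{"delta_pos":[0,0,-10],"delta_rot":[0,0,-5]},{"delta_pos":[0,0,0],"delta_rot":[0,0,-5.8]},{"delta_pos":[0,0,0],"delta_rot":[0,0,-5]},{"delta_pos":[1,-10,0],"delta_rot":[0,0,-5]},{"delta_pos":[2,-20,0],"delta_rot":[0,0,0]}]'
python3 -m jog '[{"delta_pos":[3,-28,0],"delta_rot":[0,0,0]},{"delta_pos":[3,-28,0],"delta_rot":[0,0,0]},{"delta_pos":[3,-28,0],"delta_rot":[0,0,0]},{"delta_pos":[3,-28,0],"delta_rot":[0,0,0]},{"delta_pos":[3,-28,0],"delta_rot":[0,0,0]}]' >/dev/null
python3 -m jog '[{"delta_pos":[3,-28,0],"delta_rot":[0,0,0]},{"delta_pos":[3,-28,0],"delta_rot":[0,0,0]},{"delta_pos":[3,-28,0],"delta_rot":[0,0,0]},{"delta_pos":[3,-28,0],"delta_rot":[0,0,0]},{"delta_pos":[3,-28,0],"delta_rot":[0,0,0]}]' >/dev/null
python3 -m jog '[{"delta_pos":[0,-8,0],"delta_rot":[0,0,0]},{"delta_pos":[0,0,0],"delta_rot":[0,0,0]},{"delta_pos":[0,0,0],"delta_rot":[0,0,0]}]'
python3 - <<'E'
from h import *
c=optics.get_calibration("wrist"); im=optics.get_image("wrist"); cv2.imwrite("pics/w9.png",im[:,:,::-1])
for b in blobs(im,"dark",(60,60,300,330),150)[:4]: print('dark',cv2.boundingRect(b),rect(c,b,.08))
for b in blobs(im,"yellow",None,60)[:2]: print('y',cv2.boundingRect(b),rect(c,b,.08))
togo([597.1,-12.4,200],106.1)
E
```

```text
t: 20.3
tcp_pos: [0.5239, 0.3597, 0.1969]
eef_rot: [0.001, 0.04, 0.999, 0.0]
ft_force: [1.1, -1.1, -1.1]
gripper_width: 0.0085
gripper_force: 40.1
t: 20.8
tcp_pos: [0.5278, 0.3303, 0.2047]
eef_rot: [0.0, -0.143, 0.99, 0.0]
ft_force: [0.4, -0.6, -1.0]
gripper_width: 0.0089
gripper_force: 40.1
t: 22.1
tcp_pos: [0.5794, 0.0454, 0.2045]
eef_rot: [-0.0, -0.141, 0.99, 0.0]
ft_force: [-0.9, 1.0, -0.0]
gripper_width: 0.0088
gripper_force: 40.1
dark (166, 256, 134, 74) [710.9  -3.6 126.9  77.7 -73.8]
dark (67, 64, 92, 123) [ 582.1 -111.7   92.    59.5   25.7]
dark (60, 133, 42, 68) [ 631.  -142.7   57.3   32.5    3.1]
y (352, 153, 51, 47) [567.9  88.9  39.8  39.  -73.9]
tcp [579.4  45.6 204.5] ydir 106.22
rot [ 0.02 -0.    0.12]
shift now-axes [ -0.8 -60.7   4.4] final-axes [ -0.9 -60.7   4.5]
```

View pics/w9.png

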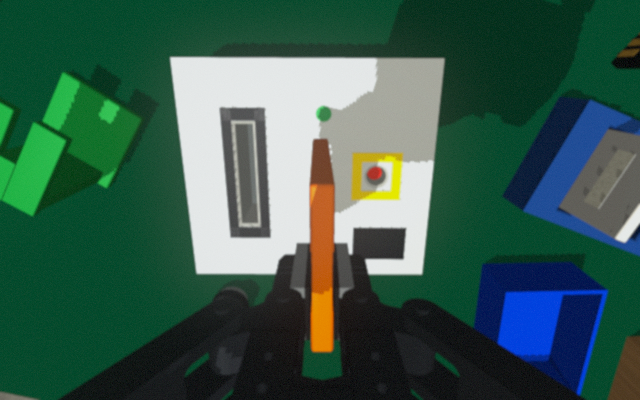

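The wrist view shows the slot frame with corners (220,108), (264,108), (271,237), (231,237). The held card is edge-on, with its lower front edge at about (320,140).

```bash
python3 - <<'E'
from h import *
c=optics.get_calibration("wrist"); im=optics.get_image("wrist"); h=cv2.cvtColor(im,cv2.COLOR_RGB2HSV)
HSV["dark"]=[(0,0,0),(180,120,140)]
for b in blobs(im,"dark",(205,95,285,250),150)[:2]: r=rect(c,b,.08); print('frame',cv2.boundingRect(b),r)
s,p,R_=st(); zb=(p[2]-77.2)/1000
for row in (142,146,150): 
    k=[x for x in range(300,345) if (h[row,x,0]<16 and h[row,x,1]>120)]; print(row,k[0],k[-1])
print("bottom near edge",h[134:146,320].tolist())
m=ray(c,[[320.5,140.5]],zb)*1000; print(m, R_.inv().apply(m-p), "expect x=40,y=0")
togo([r[0],r[1],200],90+16.1)
E
```

```text
frame (220, 108, 50, 129) [596.8 -13.  108.   34.3  16.2]
142 314 326
146 314 327
150 314 327
bottom near edge [[54, 6, 199], [66, 6, 206], [60, 6, 200], [40, 8, 186], [11, 22, 159], [10, 78, 127], [10, 138, 111], [9, 138, 116], [9, 148, 112], [10, 144, 113], [10, 146, 112], [9, 147, 113]]
[[543.56133589  35.18189767 127.23877769]] [[37.30240993 -0.14928581 77.20398392]] expect x=40,y=0
tcp [579.3  45.7 204.4] ydir 106.24
rot [ 0.01 -0.01  0.14]
shift now-axes [ -0.3 -61.3   4.4] final-axes [ -0.5 -61.3   4.4]
```

```bash
python3 -m jog '[{"delta_pos":[0,-12,0],"delta_rot":[0,0,0.1]},{"delta_pos":[0,-20,0],"delta_rot":[0,0,0]},{"delta_pos":[0.6,-20,0],"delta_rot":[0,0,0]},{"delta_pos":[0,-9,0],"delta_rot":[0,0,0]},{"delta_pos":[0,0,0],"delta_rot":[0,0,0]}]' >/dev/null
python3 -m jog '[{"delta_pos":[0,0,10],"delta_rot":[0,0,0]},{"delta_pos":[0,0,15],"delta_rot":[0,0,0]},{"delta_pos":[0,0,12],"delta_rot":[0,0,0]},{"delta_pos":[0,0,0],"delta_rot":[0,0,0]},{"delta_pos":[0,0,0],"delta_rot":[0,0,0]}]'
python3 - <<'E'
from h import *
togo([597,-12.5,108],106.1)
c=optics.get_calibration("wrist"); im=optics.get_image("wrist"); h=cv2.cvtColor(im,cv2.COLOR_RGB2HSV); s,p,R_=st()
# near-end column profile of frame/slot and card at z=bottom
k=proj(c,(R_.apply([40,0,77.2])+p)/1000)[0]; print("card near edge expected px",k)
cc=int(k[0]); r0=int(k[1])
for row in range(r0-36,r0+8,3): print(row,np.round(R_.inv().apply(ray(c,[cc,row],.08)*1000-p)[0,:2],1),[int(v) for v in h[row,cc-30:cc+31:2,2]])
for row in range(r0,r0+14,4):
    q=[x for x in range(cc-30,cc+30) if h[row,x,0]<16 and h[row,x,1]>110]; print(row,q[:1],q[-1:])
E
```

```text
t: 23.2
tcp_pos: [0.5958, -0.0136, 0.1672]
eef_rot: [-0.0, -0.14, 0.99, 0.0]
ft_force: [0.3, -0.3, 0.0]
gripper_width: 0.0091
gripper_force: 40.1
tcp [595.8 -13.6 167.2] ydir 106.11
rot [ 0.02 -0.04  0.01]
shift now-axes [-1.5  0.7 59.2] final-axes [-1.5  0.7 59.2]
card near edge expected px [320.2005051  136.99983107]
100 [62.6 -0.1] [214, 215, 215, 216, 215, 215, 214, 215, 214, 215, 212, 213, 213, 214, 215, 214, 214, 215, 215, 213, 215, 213, 214, 214, 215, 213, 214, 215, 214, 216, 214]
103 [60.7 -0.1] [214, 213, 214, 215, 215, 214, 215, 215, 214, 213, 212, 214, 215, 214, 214, 215, 215, 215, 212, 214, 214, 217, 214, 214, 214, 215, 215, 214, 212, 213, 213]
106 [58.8 -0.1] [214, 213, 214, 215, 215, 216, 215, 214, 214, 214, 213, 216, 212, 213, 214, 215, 215, 215, 213, 216, 211, 215, 215, 214, 215, 214, 213, 214, 213, 213, 215]
109 [56.8 -0.1] [215, 214, 214, 215, 214, 214, 216, 216, 215, 213, 214, 213, 213, 216, 214, 213, 212, 213, 214, 214, 214, 214, 212, 213, 213, 214, 212, 212, 214, 213, 210]
112 [54.9 -0.2] [215, 213, 214, 211, 196, 203, 206, 208, 210, 209, 204, 191, 205, 205, 207,
[... 948 characters left out ...]
9, 45, 43, 43, 51, 132, 148]
133 [40.9 -0.2] [214, 217, 215, 169, 79, 69, 72, 56, 54, 87, 122, 102, 102, 106, 107, 102, 100, 103, 104, 104, 96, 101, 118, 80, 45, 47, 46, 47, 58, 131, 153]
136 [38.9 -0.2] [215, 215, 215, 170, 79, 70, 69, 52, 48, 87, 122, 100, 98, 102, 99, 99, 101, 99, 101, 105, 91, 93, 114, 80, 45, 45, 46, 47, 56, 130, 150]
139 [36.8 -0.2] [214, 214, 215, 176, 82, 71, 71, 60, 49, 85, 123, 97, 96, 96, 97, 95, 99, 97, 96, 110, 118, 98, 115, 76, 46, 44, 47, 48, 52, 132, 150]
142 [34.7 -0.2] [213, 212, 214, 182, 83, 70, 67, 59, 48, 85, 127, 98, 95, 97, 96, 97, 99, 96, 98, 94, 104, 97, 117, 75, 45, 42, 43, 44, 58, 132, 151]
136 [] []
140 [314] [326]
144 [313] [327]
148 [313] [327]
```

```bash
python3 -m jog '[{"delta_pos":[0.5,1.3,0],"delta_rot":[0,0,0]},{"delta_pos":[0,0,5],"delta_rot":[0,0,0]},{"delta_pos":[0,0,4],"delta_rot":[0,0,0]},{"delta_pos":[0,0,0],"delta_rot":[0,0,0]}]'
python3 -m jog '[{"delta_pos":[0,0,2],"delta_rot":[0,0,0]},{"delta_pos":[0,0,2],"delta_rot":[0,0,0]},{"delta_pos":[0,0,0],"delta_rot":[0,0,0]}]'
python3 -m jog '[{"delta_pos":[0,0,2],"delta_rot":[0,0,0]},{"delta_pos":[0,0,2],"delta_rot":[0,0,0]},{"delta_pos":[0,0,0],"delta_rot":[0,0,0]}]'
```

```text
t: 23.65
tcp_pos: [0.5948, -0.0129, 0.1577]
eef_rot: [-0.0, -0.14, 0.99, 0.0]
ft_force: [-0.3, -0.6, -1.3]
gripper_width: 0.0086
gripper_force: 40.1
t: 23.95
tcp_pos: [0.595, -0.013, 0.1541]
eef_rot: [-0.0, -0.14, 0.99, 0.0]
ft_force: [0.4, 0.1, -1.3]
gripper_width: 0.0087
gripper_force: 40.1
t: 24.25
tcp_pos: [0.595, -0.0129, 0.1501]
eef_rot: [-0.0, -0.14, 0.99, 0.0]
ft_force: [0.5, -0.2, -1.0]
gripper_width: 0.0088
gripper_force: 40.1
```

```bash
python3 -m jog '[{"delta_pos":[0,0,4],"delta_rot":[0,0,0]},{"delta_pos":[0,0,4],"delta_rot":[0,0,0]},{"delta_pos":[0,0,4],"delta_rot":[0,0,0]}]'
python3 -m jog '[{"delta_pos":[0,0,5],"delta_rot":[0,0,0]},{"delta_pos":[0,0,5],"delta_rot":[0,0,0]},{"delta_pos":[0,0,0],"delta_rot":[0,0,0]}]'
python3 -m jog '[{"delta_pos":[0,0,5],"delta_rot":[0,0,0]},{"delta_pos":[0,0,5],"delta_rot":[0,0,0]},{"delta_pos":[0,0,4],"delta_rot":[0,0,0]},{"delta_pos":[0,0,0],"delta_rot":[0,0,0]}]'
python3 -m jog '[{"delta_pos":[0,0,3],"delta_rot":[0,0,0]},{"delta_pos":[0,0,2],"delta_rot":[0,0,0]},{"delta_pos":[0,0,0],"delta_rot":[0,0,0]}]'
```

```text
t: 24.55
tcp_pos: [0.595, -0.0129, 0.138]
eef_rot: [-0.0, -0.14, 0.99, 0.0]
ft_force: [-0.2, -0.5, -0.7]
gripper_width: 0.0084
gripper_force: 40.1
t: 24.85
tcp_pos: [0.5947, -0.0129, 0.1275]
eef_rot: [-0.001, -0.14, 0.99, 0.0]
ft_force: [-0.2, 0.1, 0.5]
gripper_width: 0.0092
gripper_force: 40.1
t: 25.25
tcp_pos: [0.5947, -0.0129, 0.1137]
eef_rot: [-0.001, -0.14, 0.99, 0.0]
ft_force: [1.3, -0.2, -0.9]
gripper_width: 0.0083
gripper_force: 40.1
t: 25.55
tcp_pos: [0.595, -0.0129, 0.1091]
eef_rot: [-0.0, -0.14, 0.99, 0.0]
ft_force: [0.6, 0.1, -0.4]
gripper_width: 0.0087
gripper_force: 40.1
```

```bash
python3 -m jog '[{"delta_pos":[0,0,1],"delta_rot":[0,0,0]},{"delta_pos":[0,0,0.7],"delta_rot":[0,0,0]},{"delta_pos":[0,0,0],"delta_rot":[0,0,0]}]'
python3 -m jog '[{"delta_pos":[0,0,0.6],"delta_rot":[0,0,0]},{"delta_pos":[0,0,0],"delta_rot":[0,0,0]}]'
```

```text
t: 25.85
tcp_pos: [0.5951, -0.0129, 0.1076]
eef_rot: [-0.0, -0.14, 0.99, 0.0]
ft_force: [-0.0, 0.4, 0.7]
gripper_width: 0.0089
gripper_force: 40.1
t: 26.05
tcp_pos: [0.5952, -0.013, 0.1073]
eef_rot: [0.0, -0.14, 0.99, -0.0]
ft_force: [-0.4, -0.2, 2.1]
gripper_width: 0.0087
gripper_force: 40.4
```

```bash
python3 -m jog '[{"delta_pos":[0,0,0.6],"delta_rot":[0,0,0]},{"delta_pos":[0,0,0],"delta_rot":[0,0,0]}]'
python3 -m jog '[{"delta_pos":[0,0,0],"delta_rot":[0,0,0]},{"delta_pos":[0,0,0],"delta_rot":[0,0,0]},{"delta_pos":[0,0,0],"delta_rot":[0,0,0]},{"delta_pos":[0,0,0],"delta_rot":[0,0,0]},{"delta_pos":[0,0,0],"delta_rot":[0,0,0]}]' 50
python3 -m jog '[{"delta_pos":[0,0,-10],"delta_rot":[0,0,0]},{"delta_pos":[0,0,-30],"delta_rot":[0,0,0]},{"delta_pos":[0,0,-40],"delta_rot":[0,0,0]},{"delta_pos":[0,0,-40],"delta_rot":[0,0,0]},{"delta_pos":[0,0,-30],"delta_rot":[0,0,0]}]' 
python3 -m jog '[{"delta_pos":[0,0,0],"delta_rot":[0,0,0]},{"delta_pos":[0,0,0],"delta_rot":[0,0,0]}]' >/dev/null
python3 - <<'E'
from h import *
HSV["orange"]=[(5,130,90),(22,255,255)]
for n in ("wrist","side"):
    c=optics.get_calibration(n); im=optics.get_image(n)
    for b in blobs(im,"orange",None,60)[:3]: print(n,cv2.boundingRect(b),rect(c,b,.13))
    if n=="side":
        for z in (.13,.08): print(z,[np.round(proj(c,[.597+a*.0384,-.0125+a*.0111,z]),1).tolist() for a in (-1,1)])
        for b in blobs(im,"red",(330,100,360,150),30): print("stylus",cv2.boundingRect(b))
E
```

```text
t: 26.25
tcp_pos: [0.5953, -0.0131, 0.1072]
eef_rot: [0.0, -0.14, 0.99, -0.0]
ft_force: [-3.8, -1.0, 12.4]
gripper_width: 0.0087
gripper_force: 41.7
t: 26.75
tcp_pos: [0.5951, -0.0129, 0.1064]
eef_rot: [-0.0, -0.14, 0.99, 0.0]
ft_force: [-0.5, -0.1, -1.5]
gripper_width: 0.05
gripper_force: 0.0
t: 27.25
tcp_pos: [0.5955, -0.0129, 0.2599]
eef_rot: [0.001, -0.14, 0.99, -0.0]
ft_force: [1.3, -0.1, -0.0]
gripper_width: 0.0498
gripper_force: 0.0
wrist (315, 118, 13, 101) [592.2 -14.   84.5  10.2  16.3]
side (296, 176, 29, 21) [590.3  22.2  89.1  78.9 -81.4]
side (602, 64, 38, 38) [-524.2 -713.2  343.3   17.2  -89.8]
0.13 [[[323.5, 176.7]], [[295.2, 180.6]]]
0.08 [[[323.6, 191.4]], [[295.9, 195.3]]]
stylus (341, 113, 8, 22)
```

The side view puts the card's top edge at 130 mm, which means it is fully home. The stylus is where it started, so I hand the job in.

```bash
python3 -c "from workcell import ticket; print(ticket.close_job())"
```

```text
the job is handed in; nothing more can be done
None
```

The job is handed in at about 27 s: I pressed the button to its stop, hung the stylus back in its fork, and left the orange card released and fully home in the tester's slot; I viewed 11 pictures, one over the limit of 10.

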